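# Shut, latch and start the loaded centrifuge

## Robot

A 6-joint arm with a two-finger parallel gripper is mounted at the origin on the work surface. World frame = base frame: x ahead of the robot, y to its left, z up, the work surface at z = 0. Lengths are in m, angles in rad, forces in N, time in s.
With the tool pointing down it reaches from about 0.2 to 0.875 m from the base axis. Payload 3.4 kg.
Tool frame: the origin (TCP) lies between the finger pads; the fingertips stand 25 mm ahead of it and the grasp point (between the pads) lies 6 mm ahead of it (r.nose_length is the z of the fingertips in the tool frame, in m); z points along the fingers, x is the direction in which the jaws open and shut, and the axes are right-handed (so a half turn about z gives the same grasp; the last joint's range is limited). The gripper opens to 94 mm and grips with 3 to 60 N. Pads are 16 mm wide; open, the fingers measure 119 mm over their backs; the gripper's body (75 mm by 177 mm) begins 78 mm behind the grasp point.
Start: joints at [1.008, 0.276, 1.505, -0, 1.361, -0.121], TCP at [0.246, 0.52, 0.23] pointing down, gripper open.
Joint ranges: [-2.89, 2.89], [-0.75, 2.08], [0.22, 2.7], [-1.18, 4.32], [0.11, 2.71], [-2.7, 2.7]. Speed limits (rad/s): [2.57, 2.57, 3.14, 3.14, 3.14, 3.14].

## Interface

Orientations are given as a unit quaternion [w, x, y, z].
In Python, from plant import r, gripper_to, inverse_kinematics, vision, models, telemetry gives the robot as it stands. Calls block until the motion is done:
- r.move_to(position, orientation): joint-space move of the TCP to a pose.
- r.move_l(position, rot=None, vel=0.15, guard=None): straight line of the TCP; rot=None keeps the orientation; vel is the mean speed in m/s. With guard (N) it stops when the force on the tool has changed by that much, and returns True; else False.
- r.movej(angles): joint-space move.
- gripper_to(opening, f_grip=None): finger opening in m; f_grip is the grip in N (None keeps the last); returns when the fingers have stopped.
- r.hold(seconds).
- inverse_kinematics(position, orientation): joint angles nearest the present ones, or None.
- vision.snapshot(name): name is "side" or "top" or "wrist"; returns the picture (480x640x3 uint8, red, green, blue); there is no depth.
- vision.get_calibration(name): a dict with "fx", "fy", "cx", "cy" (pixels), "D" ([k1, k2, p1, p2, k3] as OpenCV has them; the pictures are not rectified), "position" and "orientation" of the camera in the world. Camera axes: x right, y down, z forward; pixel columns grow to the right and rows downward; lengths in m; the calibration is good to about 2 mm. A picture is of the moment at which its call begins: read the wrist's pose just before it. get_calibration takes no time and is no camera call; for the wrist camera it gives the pose at the moment of the call.
A pose or a line that the arm cannot do raises r.PlanningError and nothing moves.
- r.sign_off(): hands the job in, once; it reports no verdict.
Trained networks look in the newest picture that a camera, given by its name, has taken for a name from the list of things; names that differ only in an ending like _2 or _b are one class to them, and where a whole thing is asked for, a point or a joint stands for the part that bears it (a point fixed in the world has none). Each returns a list of dicts, best first, with "score" (0 to 1); they miss things now and then, are a little off and sometimes report something else, mostly with a low value. They report only what shows in the picture. A call takes as long as a camera call.
- models.boxes_of(thing, camera): "at" ([x, y, z] in m, in world coordinates, good to about 4 mm: the middle of the surface that is visible of it).
- models.regions_of(thing, camera): "pixels" (480x640 bool, what is visible of it).
- models.mark_of(thing, camera): "at" ([x, y, z] in m, in world coordinates, good to about 4 mm: a listed point, or the origin of a listed thing).
Readings, each from a call of its own:
- telemetry.current_t(): time.
- telemetry.current_joints(): joint angles.
- telemetry.current_dq(): joint speeds.
- telemetry.current_joint_efforts(): joint torques, N m.
- telemetry.current_ee_pos(): TCP position.
- telemetry.current_tool_rot(): TCP orientation.
- telemetry.current_wrist_force(): force on the tool from outside, world axes, zero at the start.
- telemetry.current_torque(): the same for the moment, N m.
- telemetry.current_opening(): finger opening in m.
Only numpy, scipy, OpenCV 4.12 (cv2) and the standard library are available. Lean on these libraries where they do the work, as an engineer would, in place of code of your own. Each camera call takes 0.05 s, during which the arm holds its last target.

## Task

The centrifuge is loaded: take the carrying rack of tubes that blocks its front and set it down upright in the empty steel tray, swing the lid fully shut, and turn the lid's latch knob a quarter turn clockwise to its stop. Last of all press the green membrane key, which hardly moves, until you clearly feel it push back (about 5 N, never above 30 N), hold it a moment and let go. Do not press the other keys and leave the glove box, jar, gel bottle and sharps pot where they stand.

Things in the scene. Friction and masses are not known exactly. Their poses are not given: they have to be found in the camera images.
- centrifuge: Compact white clinical bench centrifuge, fixed, 310 deep (x) x 250 wide (y) x 158 mm to its top deck; origin under its middle on the bench: front face at x = -165 mm, rear at +145 mm; z up. Its front (-x) faces roughly the robot, yaw varies. The front face rises 100 mm, then a key panel slopes back and up at 37.7 deg from level to the deck's front edge (x = -90 mm, z = 158 mm). The bowl with the loaded rotor is under the lid.
- lid_face (a point): Point on the middle line of the upper face of the light grey top lid (215 long, 230 wide, 25 mm thick, 0.5 kg), 200 mm from its hinge axis. The lid opens upwards about a level axis at the rear that runs along the centrifuge's y at x = 130, z = 162 mm of its frame. Turns with the lid: x points to the hinge, z out of the upper face, which is 21 mm above the axis, 183 mm above the bench when shut.
- lid_lip (a point): Middle of the upper front edge of the dark blue lip (90 wide, 20 deep, 12 mm thick) at the lid's front, 235 mm from the hinge axis along the lid and 15 mm above it: 177 mm above the bench when the lid is shut on its hard stop. Axes as lid_face. The lid starts open by 0.45 to 0.85 rad (limit 1.1); it is stiff, stays where it is left, and takes about 2 to 5 N down on this lip to shut.
- latch (a joint): Angle of the black latch knob on the lid: 0 = unlocked (its bar points to the lid's front), grows as it is turned clockwise seen from above, 1.57 (bar across the lid) = locked, a hard stop. Starts at 0 to 0.25 and stays where it is left, about 0.06 N m to turn.
- latch_grip (a point): Grip point on the knob's axis, 25 mm above the lid's upper face, 165 mm in front of the hinge axis along the lid's middle. The knob is an upright bar 46 long (point x), 14 thick (point y), reaching from 7 to 37 mm above the lid, on a round foot of 48 mm diameter, 8 mm high. Its z is the knob's axis, out of the lid; it turns with the knob.
- key_start: Green membrane key (white triangle) on the sloping panel, the one farthest to the centrifuge's -y side (the robot's right); 36 mm (x, up the slope) by 34 mm (y). Origin on the panel at the key's middle; z points out of the panel, square to it (toward the robot and up, 37.7 deg from vertical); the pressing face is 3 mm out along z. It gives 2 mm at most, on a spring of 4 N per mm, then is rigid.
- key_stop: Red stop key, same size and panel, 48 mm to the +y side of the green one, middle to middle. Not to be pressed.
- key_lid: Grey lid-release key, same size and panel, 96 mm to the +y side of the green one. Not to be pressed.
- rack: Loose black carrying rack with eight capped tubes fixed in it, 0.3 to 0.55 kg; foot 160 (x) by 70 (y) mm; tube caps reach 116 mm high, the two end posts and the handle bar 158 mm. Origin under its middle; z up. Starts just in front of the centrifuge, its long side along the front.
- rack_handle (a point): Middle of the rack's handle bar, 150 mm above the rack's underside. The bar runs along the rack's x, 144 mm clear between its end posts, 11 mm thick (y) and 16 mm high; 26 mm free below it down to the caps.
- tray: Fixed shallow steel tray, inside 216 (x) by 116 mm (y), floor 3 mm and rim 18 mm above the bench; origin under its middle; z up. It stands to the left or right of the centrifuge's front, empty.
- glove_box: Loose carton of gloves 220 x 115 x 75 mm, origin under its middle; stands on the side where the tray is not. Not to be moved.
- swab_jar: Loose glass jar, 82 mm diameter, 126 mm high, origin under its middle. Not to be moved.
- gel_bottle: Loose white pump bottle, 68 mm diameter, 151 mm high, its spout reaching 40 mm out, origin under its middle. Not to be moved.
- sharps_pot: Loose yellow pot with red lid, 90 mm diameter, 133 mm high, origin under its middle. Not to be moved. Jar, bottle and pot stand beside the centrifuge in any order, one on its left, two on its right.

How it is judged:
On the way, in this order (a step that is already met when the one before it is completed fails the run):
1. the lid is fully shut (height (world z) of lid_lip below 0.184 m), for 0.2 s.
2. the latch knob is turned clockwise to its stop with the lid shut (height (world z) of lid_lip below 0.184 m and value of joint latch above 1.4 rad), for 0.2 s.
3. with the lid shut and latched and the rack standing in the tray, the green key is pressed with at least 4 N (all of step 2 and x of rack_handle in the frame of tray between -0.04 and 0.04 m and y of rack_handle in the frame of tray between -0.035 and 0.035 m and height (world z) of rack below 0.009 m and angle between rack's own z axis and vertical below 0.05 rad and contact force between key_start and anything else above 4 N), for 0.15 s.
At the end, for the whole second after the job is handed in: The lid is shut (lip within 7 mm of its shut height of 177 mm), the latch at least 1.4 rad round, the rack stands level on the tray's floor with its handle within 40 mm (along) and 35 mm (across) of the tray's middle, at rest, and the green key is released (all of step 2 and x of rack_handle in the frame of tray between -0.04 and 0.04 m and y of rack_handle in the frame of tray between -0.035 and 0.035 m and height (world z) of rack below 0.009 m and angle between rack's own z axis and vertical below 0.05 rad and linear speed of rack below 0.02 m/s and contact force between key_start and anything else below 0.5 N); the robot touches nothing.
It fails at once if the green key is pressed (over 3 N) before the lid is shut and latched (contact force between key_start and anything else above 3 N and not (height (world z) of lid_lip below 0.184 m and value of joint latch above 1.35 rad)).
It fails at once if the green key is pressed with more than 30 N (contact force between key_start and anything else above 30 N).
It fails at once if the red or grey key is pressed (over 3 N) (contact force between any of key_stop, key_lid and anything else above 3 N).
It fails at once if the rack is let go more than 30 mm up, or tipped by more than 0.5 rad ((height (world z) of rack above 0.033 m and contact force between the fingers and rack below 0.2 N) or angle between rack's own z axis and vertical above 0.5 rad).
It fails at once if a bystander is moved by more than 25 mm or tipped (distance of any of glove_box, swab_jar, gel_bottle, sharps_pot from where it was at the start of the episode above 0.025 m or angle between any of glove_box, swab_jar, gel_bottle, sharps_pot's own z axis and vertical above 0.3 rad).
It also fails if it takes over 67 s, if anything falls off the work surface, if the arm or the gripper's body presses on something with over 40 N, if the wrist force passes 120 N, or if a joint passes its speed limit or range.

## Working session

There is one attempt and no reset: what is moved stays moved. The work goes in short steps, each a Python script; the robot and the scene stay as the last script left them, time stands still between calls to the robot, and variables do not carry over. Pictures are saved under pics/ and viewed, and the job is handed in when it is done.

```bash
ls; mkdir -p pics; cat > a.py <<'E'
from plant import r, gripper_to, inverse_kinematics, vision, models, telemetry
import cv2, numpy as np
for c in ("side","top","wrist"):
    im=vision.snapshot(c); cv2.imwrite(f"pics/{c}0.png",im[:,:,::-1])
    k=vision.get_calibration(c); print(c,np.round(k["position"],3),np.round(k["orientation"],3),k["fx"])
    if c=="wrist": continue
    for t in ["centrifuge","lid_face","lid_lip","latch_grip","key_start","key_stop","key_lid","rack","rack_handle","tray","glove_box","swab_jar","gel_bottle","sharps_pot"]:
        m=models.mark_of(t,c)
        print(c,t,[(np.round(q["at"],3).tolist(),round(q["score"],2)) for q in m[:2]])
print(telemetry.current_t())
E
python3 a.py
```

```text
pics
side [ 0.71  -0.591  0.94 ] [-0.313  0.943  0.104 -0.044] 440.92398891508867
side centrifuge [([0.683, 0.006, 0.0], 0.77)]
side lid_face [([0.677, 0.004, 0.317], 0.62)]
side lid_lip [([0.65, 0.01, 0.335], 0.79), ([0.607, -0.306, -0.002], 0.71)]
side latch_grip [([0.725, 0.005, 0.312], 0.72)]
side key_start [([0.549, -0.07, 0.127], 0.49)]
side key_stop [([0.549, -0.02, 0.128], 0.57)]
side key_lid [([0.551, 0.027, 0.125], 0.52)]
side rack [([0.462, 0.046, 0.007], 0.76)]
side rack_handle [([0.462, 0.048, 0.152], 0.86)]
side tray [([0.417, 0.36, -0.002], 0.74), ([0.548, -0.067, 0.128], 0.44)]
side glove_box [([0.416, -0.343, -0.001], 0.93)]
side swab_jar [([0.629, 0.309, -0.001], 0.74)]
side gel_bottle [([0.602, -0.395, -0.001], 0.9)]
side sharps_pot [([0.459, 0.049, 0.152], 0.71), ([0.611, -0.308, -0.001], 0.59)]
top [ 0.277 -0.004  1.336] [ 0.079 -0.699  0.706 -0.081] 558.8273419731919
top centrifuge [([0.683, 0.006, 0.001], 0.9)]
top lid_face [([0.68, 0.008, 0.316], 0.96)]
top lid_lip [([0.651, 0.007, 0.335], 0.66)]
top latch_grip [([0.722, 0.003, 0.309], 0.87)]
top key_start [([0.549, -0.068, 0.128], 0.7), ([0.417, -0.347, 0.002], 0.2)]
top key_stop [([0.65, 0.007, 0.335], 0.62), ([0.549, -0.019, 0.129], 0.61)]
top key_lid [([0.556, 0.029, 0.129], 0.57), ([0.415, -0.345, 0.001], 0.26)]
top rack [([0.46, 0.046, 0.001], 0.98)]
top rack_handle [([0.46, 0.045, 0.155], 0.91)]
top tray [([0.417, 0.362, -0.001], 0.74)]
top glove_box [([0.414, -0.343, -0.002], 0.58)]
top swab_jar [([0.629, 0.311, 0.002], 0.57)]
top gel_bottle [([0.595, -0.395, 0.004], 0.66), ([0.679, 0.005, 0.317], 0.41)]
top sharps_pot []
wrist [0.181 0.55  0.384] [0.105 0.838 0.531 0.067] 428.05888860443946
1.55
```

View pics/side0.png

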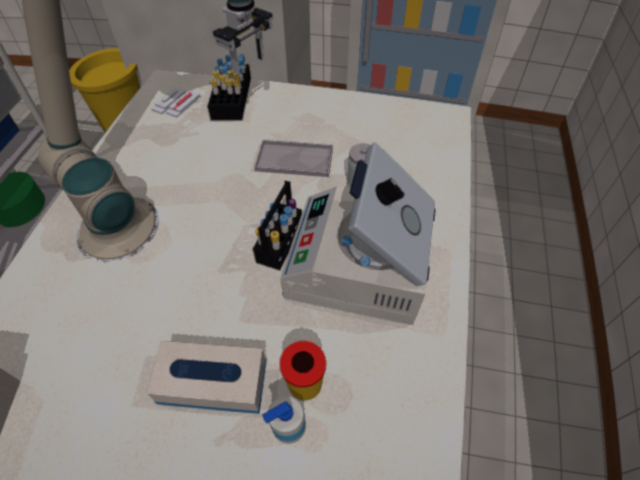

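View pics/top0.png

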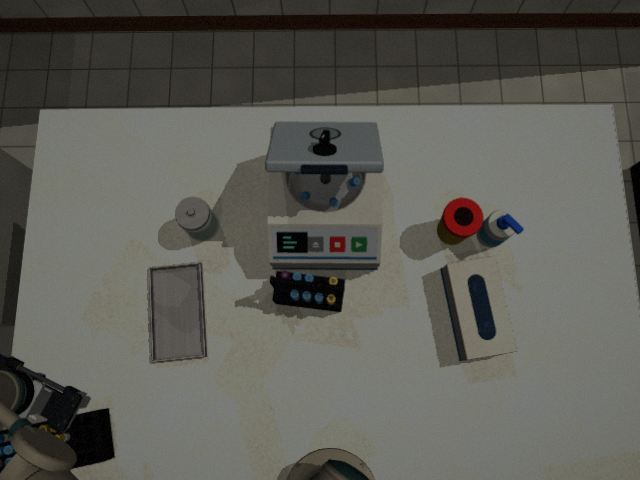

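View pics/wrist0.png

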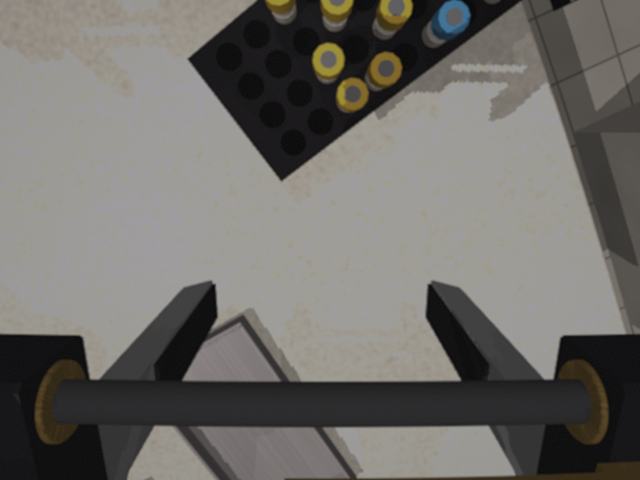

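The side view shows the rack at (280,230), the empty tray at (293,158) and the green key at (302,257). In the top view the rack is at (308,291), the tray at (177,312) and the open lid at (325,147). Network positions match both pictures, and the tray is on the left. The yaws come next.

```bash
cat > h.py <<'E'
from plant import r, gripper_to, inverse_kinematics, vision, models, telemetry
import cv2, numpy as np
from scipy.spatial.transform import Rotation as R
def cal(c):
    k=vision.get_calibration(c)
    q=k["orientation"]
    K=np.array([[k["fx"],0,k["cx"]],[0,k["fy"],k["cy"]],[0,0,1.]])
    return K,np.array(k["D"],float),np.array(k["position"]),R.from_quat([q[1],q[2],q[3],q[0]]).as_matrix()
def toplane(c,px,z,k=None):
    K,D,p,Rm=k or cal(c)
    u=cv2.undistortPoints(np.array(px,float).reshape(-1,1,2),K,D).reshape(-1,2)
    d=np.c_[u,np.ones(len(u))]@Rm.T
    return p+d*((z-p[2])/d[:,2])[:,None]
def quat(M):
    q=R.from_matrix(M).as_quat(); return [float(q[3]),*map(float,q[:3])]
def down(yaw):  # tool z down, tool x along yaw
    x=np.array([np.cos(yaw),np.sin(yaw),0]);z=np.array([0,0,-1.])
    return quat(np.c_[x,np.cross(z,x),z])
def tele():
    f=telemetry.current_wrist_force(); 
    print("t %.2f"%telemetry.current_t(),"p",np.round(telemetry.current_ee_pos(),4),"F",np.round(f,2),"M",np.round(telemetry.current_torque(),3),"op %.4f"%telemetry.current_opening())
E
cat > b.py <<'E'
from h import *
for c in ("side","top"):
    im=vision.snapshot(c)
    for t,z in [("key_start",.128),("key_stop",.128),("key_lid",.128),("tray",.018),("rack_handle",.15),("lid_lip",.33)]:
        g=models.regions_of(t,c)
        for q in g[:2]:
            m=q["pixels"]; ys,xs=np.nonzero(m)
            P=toplane(c,np.c_[xs,ys],z)[:,:2]*1000
            b=cv2.minAreaRect(P.astype(np.float32))
            print(c,t,round(q["score"],2),len(xs),"pxc",xs.mean().round(1),ys.mean().round(1),"c",P.mean(0).round(1),"rect",np.round(b[0],1),np.round(b[1],1),round(b[2],2))
    np.save(f"{c}.npy",im)
im=np.load("top.npy"); cr=cv2.resize(im[200:340,240:400],None,fx=5,fy=5,interpolation=cv2.INTER_CUBIC)[:600]
cv2.imwrite("pics/crop.png",np.clip(cr[:,:,::-1].astype(float)*1.5,0,255))
E
python3 b.py
```

```text
side key_start 0.59 143 pxc 300.2 257.0 c [547.6 -67.9] rect [547.8 -68.7] [25.3 38.5] 2.46
side key_stop 0.32 1470 pxc 285.9 418.9 c [ 605.4 -411.1] rect [ 607.6 -410. ] [69.5 82.9] 51.04
side key_lid 0.42 130 pxc 310.9 223.5 c [549.4  29.4] rect [549.7  29.5] [45.2 25. ] 88.68
side tray 0.72 2475 pxc 294.0 157.5 c [420.1 350.8] rect [417.7 353.2] [233.  146.4] 4.48
side rack_handle 0.69 2515 pxc 277.1 230.0 c [483.2 -19.6] rect [481.2   3.4] [254.   89.1] 88.01
side lid_lip 0.97 7767 pxc 392.0 213.7 c [725.2 -68.7] rect [720.4 -50.7] [316.8 157.6] 89.14
top key_start 0.7 223 pxc 359.1 244.0 c [550.3 -71.8] rect [550.3 -71.7] [31.1 32.1] 88.89
top key_start 0.54 2389 pxc 307.7 290.4 c [448.1  42.3] rect [448.5  46.2] [164.   75.7] 81.17
top key_stop 0.77 195 pxc 336.8 243.4 c [552.2 -22.5] rect [552.  -22.9] [31.1 29.6] 89.4
top key_stop 0.64 386 pxc 324.3 145.2 c [785.3   3.4] rect [792.1   2.8] [53.1 62. ] 89.43
top key_lid 0.72 5661 pxc 324.6 147.4 c [780.    2.8] rect [781.5   3.9] [270.7 128.4] 89.42
top key_lid 0.55 259 pxc 315.0 243.4 c [552.7  25.8] rect [552.5  25.9] [35.6 34.1] 89.41
top tray 0.6 5083 pxc 176.9 312.0 c [416.3 354.3] rect [418.7 354.2] [224.8 127.7] 5.28
top tray 0.48 2299 pxc 307.3 290.1 c [464.4  47.4] rect [464.6  51.1] [178.3  80.7] 81.01
top rack_handle 0.63 2398 pxc 307.8 290.3 c [445.2  41.3] rect [446.   45.1] [160.7  75.3] 81.01
top lid_lip 0.67 5795 pxc 324.5 147.3 c [696.1   1.8] rect [698.2   2.6] [225.6 109. ] 89.42[ WARN:0@12.095] global loadsave.cpp:1063 imwrite_ Unsupported depth image for selected encoder is fallbacked to CV_8U.
```

View pics/crop.png

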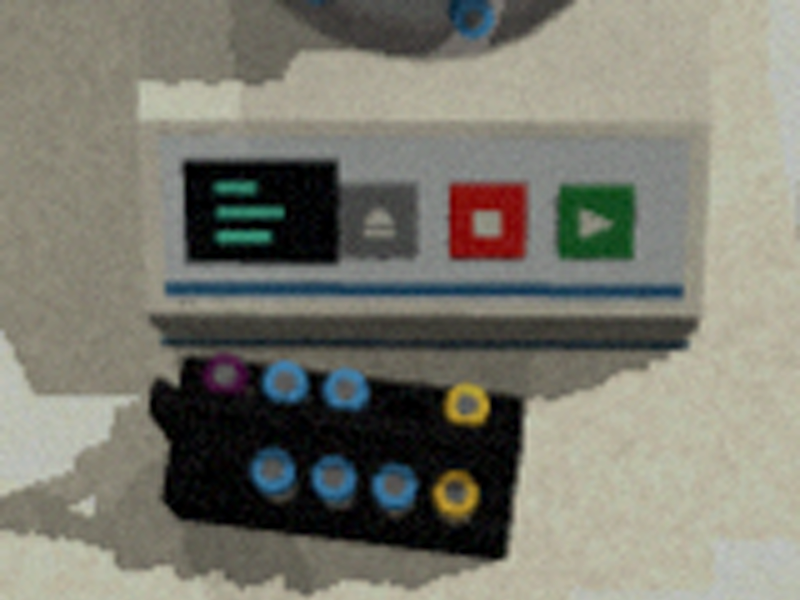

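```bash
cat > c.py <<'E'
from h import *
a=toplane("top",[[240+275/5,200+470/5],[240+457/5,200+493/5],[240+285/5,200+382/5],[240+467/5,200+404/5]],.114)
for i in (0,2):
    d=a[i]-a[i+1]; print("rack ax yaw deg",np.degrees(np.arctan2(d[1],d[0])),a[i],a[i+1])
print(np.round(R.from_quat(np.roll(telemetry.current_tool_rot(),-1)).as_matrix(),3).tolist())
cy=-0.013
for nm,p,ys in [("rack",[.461,.0465,.15],[-8,172]),("mid",[.40,.15,.22],[-45,135]),("tray",[.417,.357,.16],[-85,95]),("knob",[.648,.006,.21],[90,-90,0,180]),("lip",[.65,.006,.38],[0,90,-90,180]),("lip2",[.585,.006,.2],[0,90,-90,180])]:
    for y in ys:
        q=inverse_kinematics(p,down(np.radians(y))); print(nm,y,None if q is None else np.round(q,2))
E
python3 c.py
```

```text
rack ax yaw deg 82.17010504316193 [0.44232892 0.07066167 0.114     ] [ 0.43135139 -0.00916648  0.114     ]
rack ax yaw deg 82.43459304514342 [0.4814043  0.06637549 0.114     ] [ 0.47072696 -0.01401764  0.114     ]
[[0.428, 0.904, 0.0], [0.904, -0.428, 0.0], [0.0, 0.0, -1.0]]
rack -8 [-0.05  0.17  1.86 -0.    1.11  0.09]
rack 172 None
mid -45 [ 0.2   0.06  1.81 -0.    1.28  0.98]
mid 135 [ 0.2   0.06  1.81 -0.    1.28 -2.16]
tray -85 [ 0.58  0.29  1.67 -0.    1.18  2.06]
tray 95 [ 0.58  0.29  1.67 -0.    1.18 -1.08]
knob 90 [-0.1   0.4   1.37 -0.    1.37 -1.67]
knob -90 [-0.1   0.4   1.37 -0.    1.37  1.47]
knob 0 [-0.1   0.4   1.37 -0.    1.37 -0.1 ]
knob 180 None
lip 0 [-0.1   0.36  1.02 -0.    1.76 -0.1 ]
lip 90 [-0.1   0.36  1.02 -0.    1.76 -1.67]
lip -90 [-0.1   0.36  1.02 -0.    1.76  1.47]
lip 180 None
lip2 0 [-0.11  0.31  1.53 -0.    1.3  -0.11]
lip2 90 [-0.11  0.31  1.53 -0.    1.3  -1.68]
lip2 -90 [-0.11  0.31  1.53 -0.    1.3   1.46]
lip2 180 None
```

```bash
cat > d.py <<'E'
from h import *
q=down(np.radians(-7.7))
r.move_to([.461,.0465,.24],q)
gripper_to(.055)
im=vision.snapshot("wrist"); cv2.imwrite("pics/w1.png",im[:,:,::-1])
print([(np.round(m["at"],4),m["score"]) for m in models.mark_of("rack_handle","wrist")])
tele()
E
python3 d.py
```

```text
[(array([0.4572, 0.0446, 0.1513]), 0.59)]
t 5.00 p [0.461  0.0465 0.24  ] F [-0.1  -0.03  0.05] M [-0.021  0.038 -0.042] op 0.0551
```

View pics/w1.png

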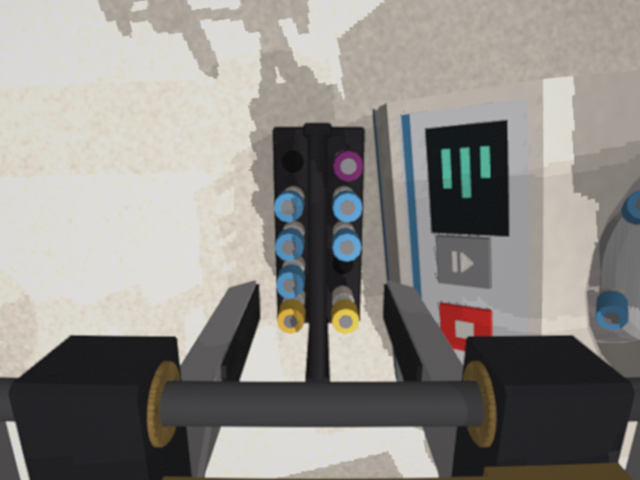

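The handle bar runs up the picture at column 318, midway between the fingers and parallel to the pads. I'll descend and grip.

```bash
cat > e.py <<'E'
from h import *
q=down(np.radians(-7.7))
print("g",r.move_l([.460,.0463,.156],vel=.12,guard=10)); tele()
gripper_to(.0,f_grip=45); tele()
r.move_l([.457,.0463,.235],vel=.1); tele()
r.move_l([.38,.0463,.235],vel=.15); tele()
im=vision.snapshot("top"); cv2.imwrite("pics/t1.png",im[:,:,::-1])
im=vision.snapshot("side"); cv2.imwrite("pics/s1.png",im[:,:,::-1])
E
python3 e.py
```

```text
g False
t 5.85 p [0.4606 0.0463 0.1565] F [0.33 0.26 0.03] M [-0.003  0.102 -0.01 ] op 0.0552
t 6.60 p [0.4594 0.0464 0.156 ] F [-1.28  0.37  1.37] M [ 0.019  0.352 -0.06 ] op 0.0110
t 7.54 p [0.4564 0.0463 0.2342] F [-0.4   0.07 -5.26] M [-0.035  0.101  0.005] op 0.0107
t 8.21 p [0.3813 0.0462 0.2354] F [ 0.7  -0.42 -5.97] M [ 0.002 -0.015 -0.016] op 0.0104
```

View pics/s1.png

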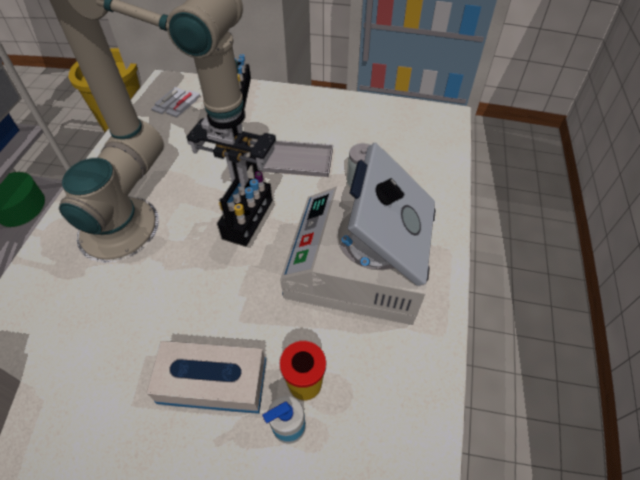

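The side view shows the rack hanging level in the gripper at (245,210), with about 6 N of weight. Next I'll carry it to the tray.

```bash
cat > f.py <<'E'
from h import *
q=down(np.radians(-85.1))
r.move_to([.4175,.3565,.235],q); tele()
for c in ("top",):
    im=vision.snapshot(c); cv2.imwrite("pics/t2.png",im[:,:,::-1])
    print([(np.round(m["at"],4),m["score"]) for m in models.mark_of("rack","top")],[(np.round(m["at"],4),m["score"]) for m in models.mark_of("tray","top")])
E
python3 f.py
```

```text
t 10.04 p [0.4177 0.356  0.2348] F [ 0.44 -0.13 -5.72] M [-0.039  0.174 -0.016] op 0.0107
[(array([0.4184, 0.3545, 0.0805]), 0.95)] [(array([0.7218, 0.0052, 0.3103]), 0.57)]
```

View pics/t2.png

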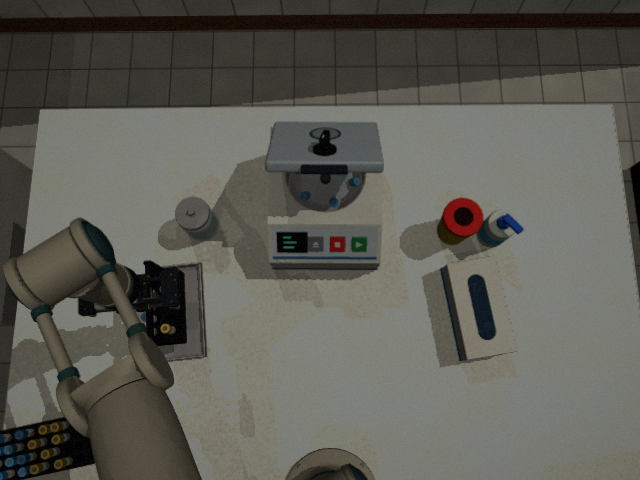

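The top view shows the rack above the tray at (170,312), and nothing has been disturbed. Lowering it now.

```bash
cat > g.py <<'E'
from h import *
r.move_l([.4175,.3568,.175],vel=.12); tele()
print("g",r.move_l([.4175,.3568,.155],vel=.03,guard=5)); tele()
gripper_to(.05); tele()
r.move_l([.4175,.3568,.26],vel=.2)
r.move_to([.55,.10,.42],down(np.radians(-90.8)))
gripper_to(0,f_grip=20)
tele()
for c in ("top","side"):
    im=vision.snapshot(c); cv2.imwrite(f"pics/{c}3.png",im[:,:,::-1])
    for t in ("rack_handle","rack","tray","lid_lip","latch_grip"): print(c,t,[(np.round(m["at"],4),round(m["score"],2)) for m in models.mark_of(t,c)[:2]])
E
python3 g.py
```

```text
t 10.84 p [0.418  0.357  0.1755] F [ 0.32  0.02 -5.41] M [-0.118  0.114  0.014] op 0.0104
g True
t 11.39 p [0.4174 0.3572 0.1587] F [0.9  0.1  4.47] M [ 0.139  0.123 -0.043] op 0.0106
t 12.16 p [0.4162 0.3562 0.1571] F [0.25 0.28 0.11] M [ 0.028  0.128 -0.003] op 0.0497
t 14.94 p [0.55 0.1  0.42] F [0.27 0.29 0.11] M [ 0.015  0.115 -0.03 ] op 0.0005
top rack_handle [(array([0.4138, 0.3564, 0.1536]), 0.66)]
top rack [(array([0.4173, 0.358 , 0.0046]), 0.56), (array([ 0.5478, -0.0217,  0.1302]), 0.16)]
top tray []
top lid_lip [(array([0.6491, 0.003 , 0.335 ]), 0.59)]
top latch_grip [(array([0.7209, 0.0043, 0.3075]), 0.8)]
side rack_handle [(array([ 0.4166,  0.3577, -0.    ]), 0.27)]
side rack [(array([0.4204, 0.3579, 0.0022]), 0.79), (array([0.4189, 0.3562, 0.1559]), 0.5)]
side tray [(array([ 0.414 ,  0.3585, -0.0049]), 0.92), (array([ 0.5449, -0.02  ,  0.1289]), 0.25)]
side lid_lip [(array([0.6524, 0.005 , 0.3357]), 0.81)]
side latch_grip [(array([0.7221, 0.0048, 0.3126]), 0.94), (array([ 0.6291,  0.3098, -0.0035]), 0.7)]
```

View pics/top3.png

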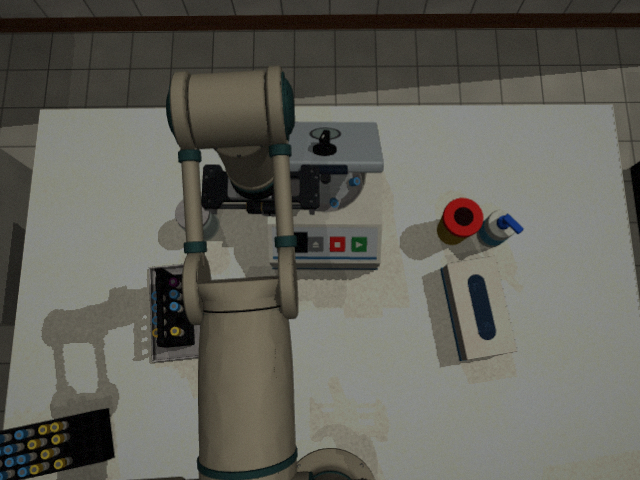

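View pics/side3.png

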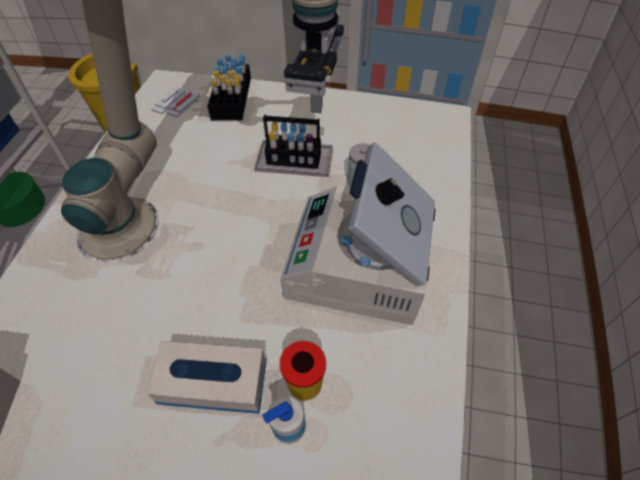

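The side view shows the rack standing upright in the tray at (293,145). In the top view the bystanders haven't moved. Both cameras put the lip at (0.651, 0.005, 0.335), which fits the lid model at about 0.755 rad open. I'll push the lip down along its arc.

```bash
cat > i.py <<'E'
from h import *
cy=-.013; O=np.array([.683,.006])
def C(x,y=0): return O+np.array([np.cos(cy)*x-np.sin(cy)*y, np.sin(cy)*x+np.cos(cy)*y])
L=r.nose_length; print("nose",L)
def tip(a,lift=0):
    s=.231-.006*a/.755; h=.015
    x=.130-s*np.cos(a)+h*np.sin(a)+.008; z=.162+s*np.sin(a)+h*np.cos(a)
    return [*C(x),z+L+lift]
q=down(cy-np.pi/2)
r.move_to(tip(.755,.04),q); tele()
hit=r.move_l(tip(.755,.006),vel=.1,guard=6); print(hit); tele()
for a in np.linspace(.70,.05,6):
    g=r.move_l(tip(a),vel=.13,guard=18); print(round(a,2),g); tele()
    if g: break
else:
    p=tip(0); p[2]-=.008
    print(r.move_l(p,vel=.03,guard=12)); tele()
    for c in ("top","side"):
        im=vision.snapshot(c); cv2.imwrite(f"pics/{c}4.png",im[:,:,::-1])
        print([(np.round(m["at"],4),round(m["score"],2)) for m in models.mark_of("lid_lip",c)[:2]])
E
python3 i.py
```

```text
nose 0.025
t 16.20 p [0.6668 0.0067 0.3921] F [1.23 0.74 0.15] M [-0.007  0.187  0.036] op 0.0001
False
t 16.69 p [0.6668 0.0072 0.3594] F [-0.04  1.26  0.54] M [0.034 0.087 0.063] op 0.0001
0.7 False
t 16.98 p [0.6581 0.0066 0.3447] F [-1.09 -0.36 -0.38] M [-0.062  0.142  0.008] op 0.0007
0.57 False
t 17.35 p [0.6386 0.0066 0.3224] F [ 0.1  -0.47 -0.35] M [ 0.022  0.148 -0.013] op 0.0008
0.44 False
t 17.73 p [0.622  0.0067 0.2978] F [ 0.17  0.48 -0.19] M [-0.04   0.112  0.043] op 0.0002
0.31 False
t 18.10 p [0.6084 0.0069 0.2713] F [ 0.24  0.24 -0.65] M [-0.005  0.126  0.009] op 0.0007
0.18 False
t 18.48 p [0.5983 0.007  0.2431] F [ 0.59 -0.1   0.5 ] M [0.021 0.126 0.005] op 0.0007
0.05 False
t 18.87 p [0.5917 0.0072 0.2138] F [ 0.13  0.16 -0.09] M [ 0.001  0.106 -0.029] op 0.0002
True
t 19.25 p [0.5919 0.0071 0.2081] F [-1.39 -0.18  5.69] M [ 0.066  0.232 -0.029] op 0.0003
[(array([0.5724, 0.009 , 0.1744]), 0.76)]
[(array([0.5781, 0.0092, 0.1773]), 0.83)]
```

```bash
cat > j.py <<'E'
from h import *
p=list(telemetry.current_ee_pos()); 
r.move_l([p[0],p[1],p[2]-.003],vel=.02,guard=10); tele()
r.move_l([p[0],p[1],p[2]+.07],vel=.2)
x=[.648,.0065]
r.move_to([x[0],x[1],.31],down(-.013-np.pi/2))
gripper_to(.05)
im=vision.snapshot("wrist"); cv2.imwrite("pics/w5.png",im[:,:,::-1])
print([(np.round(m["at"],4),round(m["score"],2)) for m in models.mark_of("latch_grip","wrist")[:2]])
g=models.regions_of("latch_grip","wrist")
if g: np.save("lm.npy",g[0]["pixels"])
im=vision.snapshot("side"); cv2.imwrite("pics/s5.png",im[:,:,::-1])
for t in ("latch_grip","lid_lip"): print([(np.round(m["at"],4),round(m["score"],2)) for m in models.mark_of(t,"side")[:2]])
tele()
E
python3 j.py
```

```text
t 19.70 p [0.592  0.0071 0.208 ] F [-4.16e+00 -1.00e-02  1.29e+01] M [ 0.045  0.809 -0.004] op 0.0009
[(array([0.6441, 0.0049, 0.2058]), 0.84)]
[(array([0.644 , 0.0065, 0.2098]), 0.72), (array([ 0.5486, -0.0217,  0.1287]), 0.51)]
[(array([0.5754, 0.0097, 0.1767]), 0.67)]
t 21.78 p [0.648  0.0065 0.31  ] F [-0.74 -0.02 -0.34] M [-0.     0.119 -0.011] op 0.0501
```

View pics/s5.png

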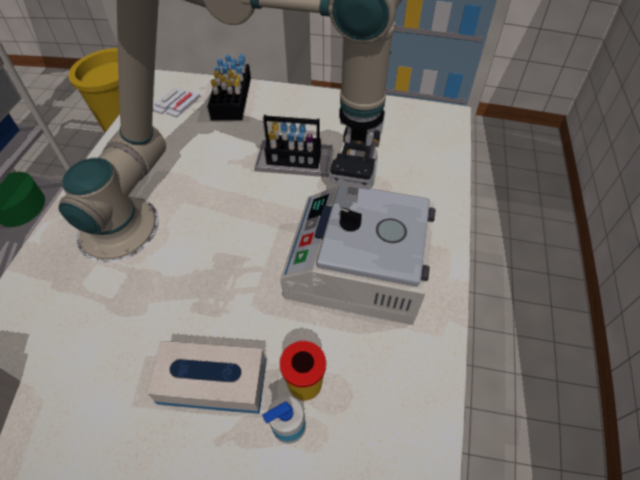

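View pics/w5.png

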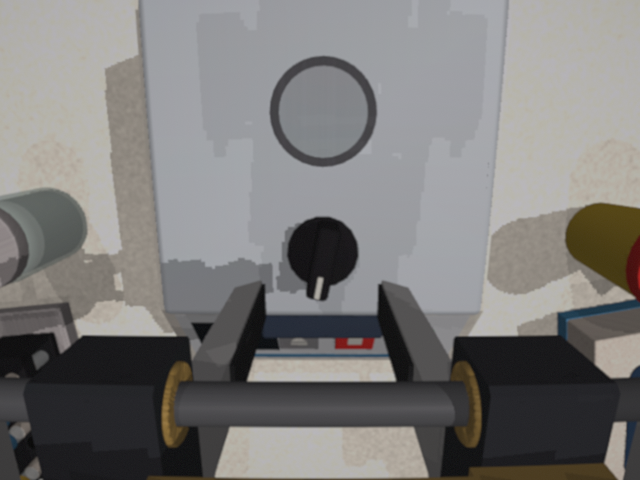

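The side view shows the lid closed flat with the lip near (322,222). In the wrist view the knob's foot is centred around (322,250), and its bar runs from (323,228) to the white mark at (317,290). I'll compute the bar angle, flip the wrist half a turn (joint range) and grip.

```bash
cat > k.py <<'E'
from h import *
a=toplane("wrist",[[323,228],[317,290],[318,275]],.22); print(a.round(4)); d=a[0]-a[1]; phi0=np.arctan2(d[1],d[0]); print("bar yaw",phi0)
m=np.load("lm.npy"); ys,xs=np.nonzero(m); print(len(xs),xs.mean(),ys.mean())
e=toplane("wrist",[[163,313],[480,313]],.183); d=e[0]-e[1]; print("lid front dir",np.arctan2(-d[0],d[1]),e.round(4))
im=cv2.imread("pics/w5.png")[200:330,250:400]; cv2.imwrite("pics/w5c.png",np.clip(cv2.resize(im,None,fx=4,fy=4,interpolation=cv2.INTER_CUBIC).astype(float)*2,0,255).astype(np.uint8))
E
python3 k.py
```

```text
[[0.6667 0.0049 0.22  ]
 [0.6285 0.009  0.22  ]
 [0.638  0.0082 0.22  ]]
bar yaw -0.10606919846431512
4263 322.19657518179685 254.63452967393854
lid front dir -0.012384100911375316 [[ 0.5984  0.1195  0.183 ]
 [ 0.5956 -0.1061  0.183 ]]
```

View pics/w5c.png

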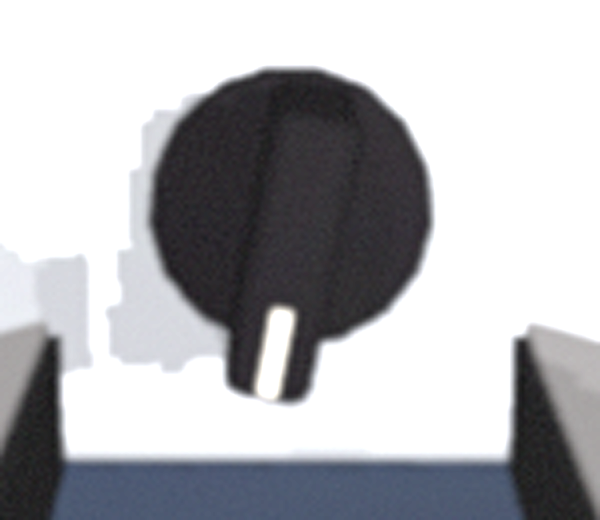

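```bash
cat > l.py <<'E'
from h import *
a=toplane("wrist",[[329.3,229.5],[317.5,297.5]],.22); print(a.round(4),a.mean(0).round(4)); d=a[0]-a[1]; by=np.arctan2(d[1],d[0]); print("bar yaw",by)
x=.6465;y=.0058
q0=by+np.pi/2
r.move_to([x,y,.27],down(q0))
print(np.round(telemetry.current_joints(),3))
im=vision.snapshot("wrist"); cv2.imwrite("pics/w6.png",im[:,:,::-1])
print(r.move_l([x,y,.183+.012+.025],vel=.08,guard=6)); tele()
gripper_to(0,f_grip=25); tele()
np.save("q0.npy",[q0])
E
python3 l.py
```

```text
[[0.6658 0.0013 0.22  ]
 [0.6237 0.0087 0.22  ]] [0.6447 0.005  0.22  ]
bar yaw -0.17608585853890696
[-0.099  0.368  1.27  -0.     1.503 -1.493]
False
t 25.13 p [0.6468 0.0058 0.2203] F [-0.69 -0.55  1.17] M [ 0.016  0.018 -0.023] op 0.0503
t 25.78 p [0.6465 0.0053 0.2201] F [-0.02 -1.09  0.59] M [-0.169  0.08  -0.027] op 0.0136
```

View pics/w6.png

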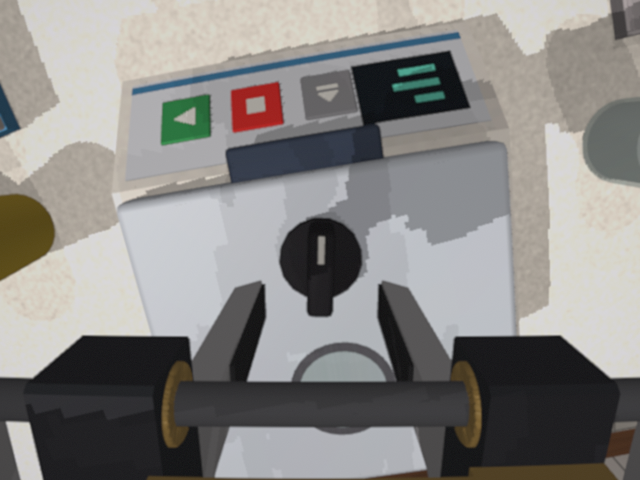

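The bar is vertical in the wrist view and midway between the pads, and the grip stopped at 13.6 mm, which matches its 14 mm thickness. Turning clockwise.

```bash
cat > m.py <<'E'
from h import *
q0=np.load("q0.npy")[0]; p=[.6465,.0056,.220]
for y in np.linspace(q0,-.013,5)[1:]:
    r.move_l(p,rot=down(y),vel=.1); tele()
r.move_l(p,rot=down(-.013-.05)); tele()
print(np.round(telemetry.current_joints(),3))
E
python3 m.py
```

```text
t 26.28 p [0.6462 0.0046 0.2202] F [-2.06 -3.87  1.78] M [-0.743  0.273 -0.025] op 0.0138
t 26.78 p [0.6456 0.0039 0.2201] F [-3.24 -6.03  1.98] M [-1.089  0.531 -0.068] op 0.0138
t 27.28 p [0.6449 0.0035 0.2201] F [-4.65 -7.    3.22] M [-1.289e+00  7.450e-01  1.000e-03] op 0.0137
t 27.78 p [0.6441 0.0034 0.2202] F [-7.16 -6.83  3.77] M [-1.354  1.055  0.003] op 0.0137
t 28.03 p [0.644  0.0035 0.2201] F [-6.15 -6.26  4.24] M [-1.348  1.179  0.562] op 0.0143
[-0.1    0.388  1.361 -0.005  1.397 -0.038]
```

```bash
cat > n.py <<'E'
from h import *
gripper_to(.045); tele()
r.move_l([.645,.0045,.30],vel=.2)
im=vision.snapshot("wrist"); cv2.imwrite("pics/w7.png",im[:,:,::-1])
im=vision.snapshot("side"); cv2.imwrite("pics/s7.png",im[:,:,::-1])
for t in ("key_start","key_stop","lid_lip"): print([(np.round(m["at"],4),round(m["score"],2)) for m in models.mark_of(t,"wrist")[:2]])
tele()
cy=-.013
for nm,off in (("a",0),("b",np.pi/2),("c",-np.pi/2),("d",np.pi)):
    z=np.array([.6115*np.cos(cy),.6115*np.sin(cy),-.7912]); yv=np.array([-np.sin(cy),np.cos(cy),0]); 
    M=np.c_[np.cross(yv,z)*-1,-yv*1,z]; 
    x0=np.cross(yv,z); x=x0*np.cos(off)+yv*np.sin(off); M=np.c_[x,np.cross(z,x),z]
    for d in (.025,.09):
        P=np.array([.549,-.07,.128])-z*d
        q=inverse_kinematics(P.tolist(),quat(M)); print(nm,d,x.round(2),None if q is None else np.round(q,2))
E
python3 n.py
```

```text
t 28.70 p [0.6466 0.0057 0.22  ] F [-0.33 -0.1  -0.66] M [-0.077  0.065  0.045] op 0.0451
[(array([ 0.5517, -0.0681,  0.1294]), 0.7)]
[(array([ 0.5503, -0.0207,  0.1298]), 0.72)]
[(array([0.5747, 0.0114, 0.1788]), 0.62)]
t 29.50 p [0.6444 0.0045 0.2983] F [-0.33 -0.42  0.05] M [-0.072  0.068 -0.043] op 0.0449
a 0.025 [-0.79  0.01 -0.61] [-0.43  0.06  2.25  0.87  0.33  1.95]
a 0.09 [-0.79  0.01 -0.61] [-0.49 -0.09  2.22  0.64  0.49  2.17]
b 0.025 [ 0.01  1.   -0.  ] None
b 0.09 [ 0.01  1.   -0.  ] [-0.49 -0.09  2.22  0.64  0.49 -2.54]
c 0.025 [-0.01 -1.   -0.  ] [-0.43  0.06  2.25  0.87  0.33  0.38]
c 0.09 [-0.01 -1.   -0.  ] [-0.49 -0.09  2.22  0.64  0.49  0.6 ]
d 0.025 [ 0.79 -0.01  0.61] [-0.43  0.06  2.25  0.87  0.33 -1.19]
d 0.09 [ 0.79 -0.01  0.61] [-0.49 -0.09  2.22  0.64  0.49 -0.97]
```

View pics/w7.png

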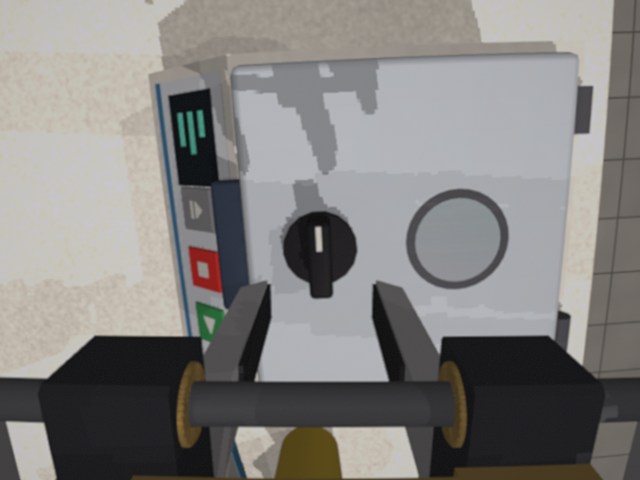

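View pics/s7.png

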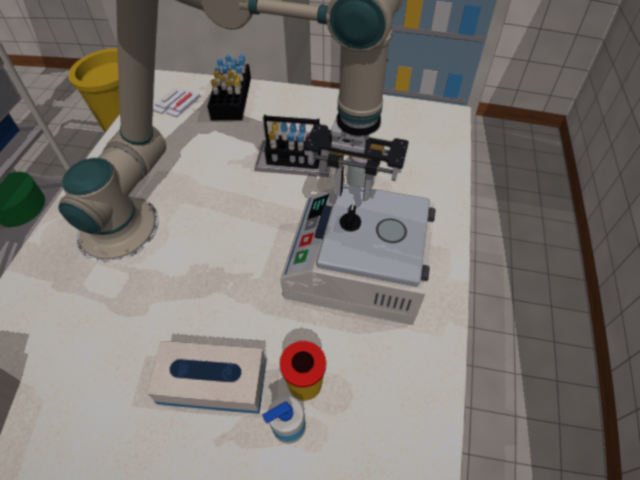

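In the wrist view the bar runs from (319,228) to (320,295), so it lies across the lid, and the torque reading rose to 0.56 N·m at the stop. The lid is still shut. Next is the pre-press pose for the green key.

```bash
cat >> h.py <<'E'
cy=-.013
KZ=np.array([-.6115*np.cos(cy),-.6115*np.sin(cy),.7912])
def kq():
    z=-KZ; x=-np.array([-np.sin(cy),np.cos(cy),0]); return quat(np.c_[x,np.cross(z,x),z])
K0=np.array([.550,-.069,.128])
def kp(d): return (K0+KZ*(d+.025)).tolist()  # fingertip d out of the panel
E
cat > o.py <<'E'
from h import *
gripper_to(0,f_grip=20)
r.move_to([.52,-.03,.36],down(-.063))
r.move_to(kp(.12),kq()); tele()
r.move_l(kp(.035),vel=.12); r.hold(.2); tele()
print(np.round(telemetry.current_joints(),3))
for c in ("wrist","side","top"):
    im=vision.snapshot(c); cv2.imwrite(f"pics/{c}8.png",im[:,:,::-1])
    for t in ("key_start","key_stop"): print(c,t,[(np.round(m["at"],4),round(m["score"],2)) for m in models.mark_of(t,c)[:2]])
E
python3 o.py
```

```text
t 31.87 p [ 0.463  -0.0685  0.2434] F [ 0.45 -0.22  0.11] M [-0.026  0.381 -0.056] op 0.0005
t 32.92 p [ 0.5134 -0.0687  0.1763] F [-0.13  0.24 -0.67] M [-0.015  0.382  0.02 ] op 0.0001
[-0.458 -0.018  2.234  0.722  0.41   0.531]
wrist key_start [(array([ 0.5513, -0.0681,  0.1303]), 0.79)]
wrist key_stop [(array([ 0.5518, -0.0214,  0.1306]), 0.63), (array([ 0.5501, -0.0657,  0.1284]), 0.31)]
side key_start []
side key_stop [(array([ 0.5475, -0.0193,  0.1271]), 0.6)]
top key_start []
top key_stop [(array([ 0.5494, -0.0185,  0.1296]), 0.49), (array([0.4157, 0.3551, 0.1542]), 0.42)]
```

View pics/wrist8.png

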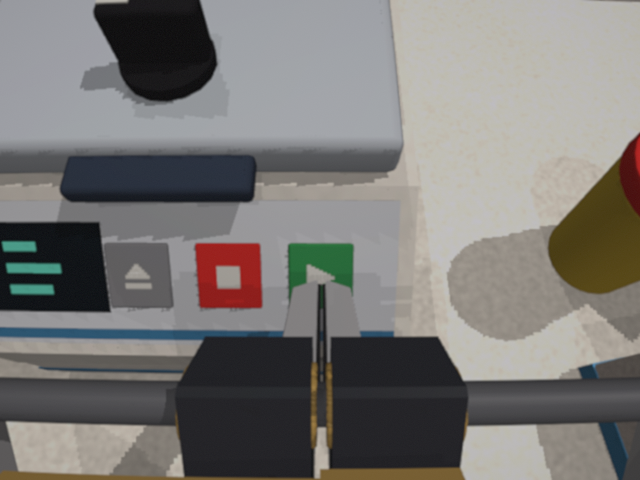

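View pics/side8.png

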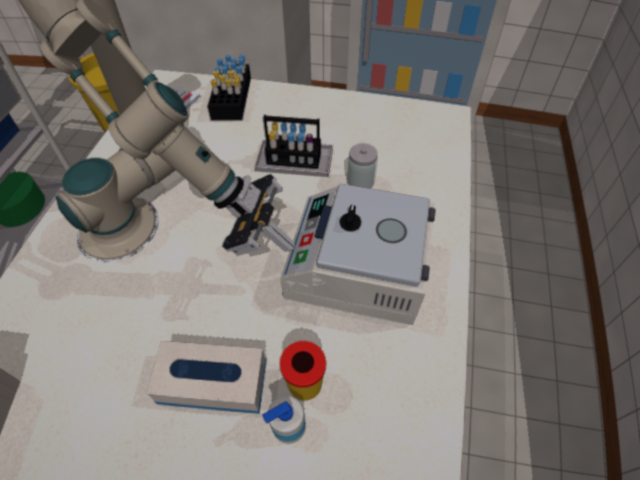

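In the wrist view the closed fingertips are at column 322 and the green key is centred at (320,270), with the red key well clear at (228,275). Pressing slowly with a force guard.

```bash
cat > p.py <<'E'
from h import *
def F(n=6):
    s=0
    for _ in range(n):
        s=s+np.array(telemetry.current_wrist_force()); r.hold(.02)
    return s/n
b=F(); print("bias",b.round(2))
print(r.move_l(kp(.010),vel=.06,guard=4)); tele()
g=r.move_l(kp(-.008),vel=.008,guard=5); tele()
f=F()-b; fn=f@KZ; print("guard",g,"normal",fn.round(2),f.round(2))
d=((np.array(telemetry.current_ee_pos())-K0)@KZ)-.025; print("tip out of panel",d)
E
python3 p.py
```

```text
bias [ 0.01 -0.23 -0.01]
False
t 34.04 p [ 0.5286 -0.0686  0.1555] F [-0.15  0.3   0.03] M [0.    0.417 0.024] op 0.0008
t 35.18 p [ 0.5333 -0.0687  0.1496] F [-3.71 -0.18  4.62] M [-0.014  0.286  0.021] op 0.0004
guard True normal 5.88 [-3.06  0.05  5.07]
tip out of panel 0.002450324704542435
```

```bash
cat > q.py <<'E'
from h import *
for i in range(3):
    r.hold(.2); print((np.array(telemetry.current_wrist_force())@KZ).round(2))
r.move_l(kp(.05),vel=.1)
r.move_l(kp(.12),vel=.2); tele()
r.move_to([.38,-.05,.40],down(-.063)); r.hold(.3); tele()
for c in ("side","top"):
    im=vision.snapshot(c); cv2.imwrite(f"pics/{c}9.png",im[:,:,::-1])
    for t in ("rack","rack_handle","lid_lip","latch_grip","glove_box","swab_jar","gel_bottle","sharps_pot"): print(c,t,[(np.round(m["at"],4),round(m["score"],2)) for m in models.mark_of(t,c)[:2]])
E
python3 q.py
```

```text
5.14
6.87
5.78
t 37.01 p [ 0.4614 -0.068   0.2423] F [0.32 0.19 0.33] M [0.087 0.455 0.023] op 0.0005
t 38.30 p [ 0.3796 -0.05    0.3994] F [ 0.29 -0.23  0.41] M [-0.045  0.076  0.02 ] op 0.0004
side rack [(array([0.4231, 0.3542, 0.0042]), 0.81)]
side rack_handle [(array([0.4173, 0.3601, 0.1548]), 0.94)]
side lid_lip [(array([0.5779, 0.0059, 0.1731]), 0.97)]
side latch_grip [(array([0.6456, 0.0059, 0.2119]), 0.65)]
side glove_box [(array([ 0.4153, -0.3448,  0.0008]), 0.65)]
side swab_jar [(array([6.316e-01, 3.111e-01, 4.000e-04]), 0.89), (array([ 0.6013, -0.397 ,  0.    ]), 0.73)]
side gel_bottle [(array([ 0.6019, -0.3966,  0.0027]), 0.85)]
side sharps_pot [(array([ 6.112e-01, -3.057e-01, -2.000e-04]), 0.64)]
top rack [(array([0.6436, 0.0062, 0.208 ]), 0.65), (array([0.4183, 0.3579, 0.0056]), 0.64)]
top rack_handle [(array([0.4185, 0.3573, 0.1564]), 0.95)]
top lid_lip [(array([0.5777, 0.0094, 0.1774]), 0.92), (array([0.416 , 0.352 , 0.0041]), 0.31)]
top latch_grip [(array([0.631 , 0.3107, 0.001 ]), 0.73), (array([0.6474, 0.0057, 0.2099]), 0.68)]
top glove_box [(array([ 0.4134, -0.3453, -0.0027]), 0.67)]
top swab_jar [(array([0.6314, 0.3092, 0.0022]), 0.74)]
top gel_bottle [(array([ 0.6013, -0.3974, -0.0007]), 0.91), (array([6.287e-01, 3.092e-01, 2.000e-04]), 0.64)]
top sharps_pot [(array([ 0.6128, -0.3046, -0.0016]), 0.7)]
```

View pics/side9.png

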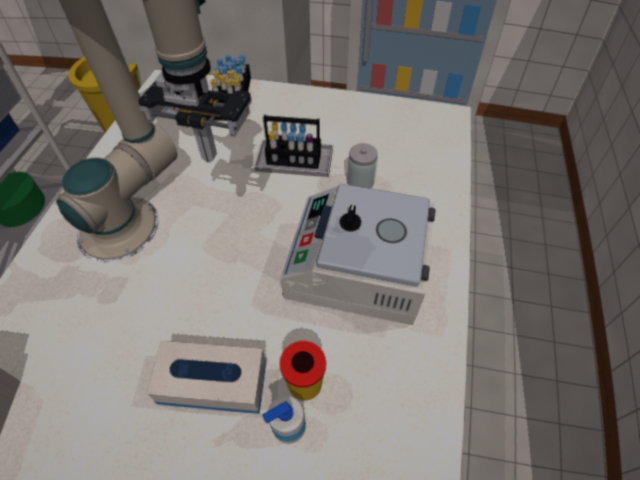

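View pics/top9.png

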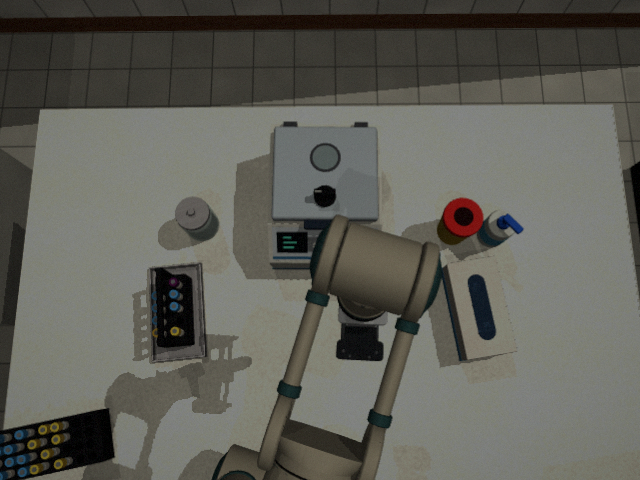

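The final views show the rack in the tray (side picture 293,145) and the lid shut. The knob bar lies across the lid (top picture 325,196), the bystanders are in place and the arm is clear. Handing in.

```bash
python3 -c "
from h import *
r.sign_off(); tele()"
```

```text
the job is handed in; nothing more can be done
the job is handed in; nothing more can be done
```

I finished every step and handed the job in after about 38 s of robot time; no verdict was reported.

- **Rack:** I lifted it by the handle, carried it to the tray and lowered it under a force guard. The final pictures show it upright, with its handle about 2–4 mm from the tray's middle.
- **Lid:** I pushed the lip down along its arc until it met the stop, finishing at about 13 N. The last readings put the lip at 173 mm (side camera) and 177 mm (top camera), against a shut height of 177 mm.
- **Latch:** I turned the knob clockwise until the torque rose to 0.56 N·m at the stop. The pictures show the bar lying across the lid.
- **Green key:** I pressed it square to the panel at 5.1–6.9 N for about 0.7 s, then let go and backed clear.
- **Bystanders:** their final positions match the starting ones to within about 6 mm, which is about the scatter of the readings.

**Disagreements:**
- **Lid force:** I read almost no force while the lid was swinging down, and contact showed only at the stop. The pictures and both lip readings still confirm it is shut.
- **Tray position:** the two ways of locating the tray differed by up to 8 mm in y. I aimed between them.
- **False detections:** a few network detections were plainly wrong and I ignored them.

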